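Light the processor socket with the torch

ROBOT

A 6-joint arm with a two-finger parallel gripper is mounted at the origin on the work surface. World frame = base frame: x ahead of the robot, y to its left, z up, the work surface at z = 0. Lengths are in m, angles in rad, forces in N, time in s.
With the tool pointing down it reaches from about 0.275 to 0.725 m from the base axis. Payload 15.9 kg.
Tool frame: the origin (TCP) lies midway between the tips of the shut fingers; the grasp point (between the pads) lies 19 mm behind it (ctrl.grip_depth is the distance from the TCP to the grasp point, in m); y points along the fingers, x is the direction in which the jaws open and shut, and the axes are right-handed (so a half turn about y gives the same grasp; the last joint's range is limited). The gripper opens to 85 mm and grips with 20 to 120 N. Pads are 22 mm wide; open, the fingers measure 114 mm over their backs; the gripper's body (76 mm by 85 mm) begins 54 mm behind the grasp point. The pads swing forward as they close: fully open they stand 13 mm farther back than shut.
Start: joints at [1.205, 0.213, -0.034, 1.323, 0, 1.571], TCP at [0.179, 0.467, 0.231] pointing down, gripper open.
Joint ranges: [-2.98, 2.98], [-0.74, 1.72], [-1.14, 1.35], [-2.1, 2.04], [-1.57, 1.44], [-3.14, 3.14]. Speed limits (rad/s): [1.89, 1.89, 2.39, 2.57, 3.14, 3.14].

INTERFACE

Orientations are given as [roll, pitch, yaw] about the fixed x, y, z axes, in that order (R = Rz(yaw) Ry(pitch) Rx(roll)).
In Python, from rig import ctrl gives the robot as it stands.
- The arm moves only by the shell command python3 -m pendant 'ROWS' [FORCE]. ROWS is text: rows parted by semicolons, each of 7 numbers parted by spaces: the turn, a rotation vector about the tool's x, y, z in rad, then the shift along the tool's x, y, z in cm, then the opening, from -1 (shut) to 1 (fully open), so that 0 is half open. In form: ax ay az dx dy dz claw; .... A call has 1 to 8 rows; each row shifts and turns the commanded pose from where the row before left it, along the tool's axes as they then stand; what a row does not reach is not made up. A row lasts 1/12 s, in which the tool goes at most 41.7 mm and 7.16 degrees, less where a joint would pass 70% of its speed; a pose out of reach is approached as far as the arm can. A call is refused whole if a number of a shift passes 4.17 or a number of a turn 0.125, either way. A call with a gripper value outside its range is refused whole. The fingers move at their own pace and stop on an object; FORCE is the grip in N (left out, the last holds). Time passes only in rows, so rows that do not move let the fingers close. It gives the time, the measured TCP pose, the force and the opening at its end, in the units of the state.
- ctrl.observe(): the state, without advancing time (a new reading comes with each control period).
- ctrl.camera(name): name is "side" or "top"; returns (picture, depth): 420x560x3 uint8, red, green, blue; 420x560 float32, m along the optical axis (not along the pixel's ray), 0 where there is no reading.
- ctrl.calibration(name): a dict with "fov_y" (degrees; the focal length in pixels is half the picture's height over the tangent of half this angle, whatever the lens; pixels are square), "cx", "cy" (the principal point, pixels), "extrinsics" (4x4, takes a point from world to camera coordinates). Camera axes: x right, y up, looking along -z (the intrinsics and any distortion apply to the point x, -y, -z); pixel columns grow to the right and rows downward; lengths in m; the calibration is good to about 2 mm. A picture is of the moment at which its call begins. calibration takes no time and is no camera call.
- ctrl.sign_off(): hands the job in, once; it reports no verdict.
The state is a dict: "time_s": time; "joint_pos": joint angles; "qvel": joint speeds; "joint_efforts": joint torques, N m; "ee_pos": TCP position; "eef_rot": TCP orientation; "contact_force": force on the tool from outside, world axes, zero at the start; "torque": the same for the moment, N m; "finger_gap": finger opening in m.
Only numpy, scipy, OpenCV 4.12 (cv2) and the standard library are available. Lean on these libraries where they do the work, as an engineer would, in place of code of your own. Each camera call takes 0.05 s, during which the arm holds its last target.

TASK

Take the white inspection torch out of its dock: the dock's lips hold its head down, so slide it out through the open mouth before lifting it. Then tilt it and hold it up in the air so that it shines squarely onto the middle of the empty processor socket on the leaning circuit board, its lens about 10 cm from the socket. Finish holding it still like that; do not touch the computer and leave the puck, the carton and the jar where they are.

Things in the scene. Friction and masses are not known exactly. Their poses are not given: they have to be found in the camera images.
- torch: Loose torch, 152 mm long, about 130 g, standing lens-down in the dock. Round aluminium head 40 mm across, 34 mm tall at the lens end, then a white square handle 24 x 24 mm (flats face its x and y) from 34 to 152 mm above the lens, red button on the tail. Origin: centre of the lens face; z runs from lens to tail, so the light shines along -z.
- dock: Fixed black dock 80 x 64 x 58 mm. Origin: centre of underside, below the seated torch. Channel along x, 46 wide, floor at 12 mm, walled at +x, mouth at -x 46 mm from origin; nothing but table beyond. Two grey lips (52 to 58 mm up) leave a 32 mm slot for the handle and trap the head (6 mm free height): move the torch 70 mm or more along -x at the same height, then lift. No latch, plain friction.
- bench: Open-frame computer, fixed: dark base 170 x 200 mm with black round bars, carrying the leaning circuit board; its highest part is about 165 mm above the table. Origin: centre of the underside; its front (the side the board faces) is -x; the socket is 105 mm straight above the origin.
- socket: Empty processor socket, steel square of 46 mm with a brass middle, on the dark 170 x 170 mm leaning board. Origin: centre of its face. z: normal out of the face, 40 degrees off vertical towards the bench's front; x: up the slope; y: level. Beside it memory modules (y 50 to 62 mm) and a finned cooler (y -40 to -60 mm) stand up to 27 mm out.
- puck: Black round volume dial, 76 mm across, with a red top, 30 mm high, loose, to be left alone. Origin: centre of the underside, z up.
- carton: Small closed brown cardboard carton, 120 x 80 x 45 mm, loose, to be left alone. Origin: centre of the underside.
- jar: Amber jar with a steel cap, 56 mm across, 75 mm high, loose, to be left alone. Origin: centre of the underside.
Mind the look-alikes: they are no part of the job. Of the things shaped like the torch, the aluminium one is meant.

How it is judged:
On the way:
1. the torch is out of the dock (more than 70 mm from its seat) (distance between torch and dock above 0.07 m), for 0.1 s.
At the end, for the whole second after the job is handed in: Torch held still by the fingers, lens over 120 mm up, touching neither dock nor computer; beam (its -z axis) within 25 mm in x and y of the socket centre, 60 to 170 mm ahead of the lens, within 20 degrees of the socket normal; puck, carton, jar moved under 25 mm (x of socket in the frame of torch between -0.025 and 0.025 m and y of socket in the frame of torch between -0.025 and 0.025 m and z of socket in the frame of torch between -0.17 and -0.06 m and angle between the z axis of torch and the z axis of socket, either way round below 0.35 rad and height (world z) of torch above 0.12 m and contact force between the fingers and torch above 1 N and contact force between each of bench, dock and torch below 0.5 N and linear speed of torch below 0.02 m/s and angular speed of torch below 0.15 rad/s and distance of each of puck, carton, jar from where it was at the start of the episode below 0.025 m); the arm keeps its last pose, push and grip.
It fails at once if the computer is touched (contact force between bench and the fingers above 1 N or contact force between bench and the arm above 1 N or contact force between bench and torch above 1 N).
It fails at once if puck, carton or jar is pushed away (distance of any of puck, carton, jar from where it was at the start of the episode above 0.025 m).
It also fails if it takes over 38 s, if anything falls off the work surface, if the arm or the gripper's body presses on something with over 40 N, if the wrist force passes 120 N, or if a joint passes its speed limit or range.

## Working session

There is one attempt and no reset: what is moved stays moved. The work goes in short steps, Python scripts to look and compute and a shell command to move; the robot and the scene stay as the last step left them, time stands still between calls to the robot, and variables do not carry over. Pictures are saved under pics/ and viewed, and the job is handed in when it is done.

```bash
mkdir -p pics; ls
python3 - <<'E'
from rig import ctrl
import cv2,numpy as np
for n in ("side","top"):
    p,d=ctrl.camera(n); cv2.imwrite(f"pics/{n}0.png",p[:,:,::-1]); np.savez(f"{n}0.npz",p=p,d=d)
    c=ctrl.calibration(n); print(n,{k:(v if np.ndim(v)==0 else np.round(v,3).tolist()) for k,v in c.items()}, (d>0).mean())
print(ctrl.observe())
E
```

```text
pics
side {'fov_y': 46.697334809153446, 'cx': 283.2077745403977, 'cy': 208.05313382042593, 'extrinsics': [[-0.998, -0.062, -0.021, 0.599], [0.028, -0.695, 0.719, -0.106], [-0.059, 0.716, 0.695, -0.988], [0.0, 0.0, 0.0, 1.0]]} 0.996062925170068
top {'fov_y': 48.83909817727152, 'cx': 270.00851483664553, 'cy': 216.7534671452863, 'extrinsics': [[0.016, -1.0, 0.023, -0.037], [0.997, 0.018, 0.079, -0.608], [-0.08, 0.022, 0.997, -1.106], [0.0, 0.0, 0.0, 1.0]]} 0.9961309523809524
{'time_s': 0.1, 'joint_pos': array([ 1.20498945e+00,  2.13301402e-01, -3.49962734e-02,  1.32347940e+00,
       -2.49481143e-06,  1.57080007e+00]), 'qvel': array([-0.00105262, -0.00139222,  0.00260858,  0.00050491,  0.00104007,
       -0.00220087]), 'joint_efforts': array([-2.80368135e-03, -6.87247968e+01,  4.87806594e+01,  1.21182343e-02,
       -1.03641298e-04, -1.51590024e-05]), 'ee_pos': array([0.17874458, 0.46663652, 0.23086844]), 'eef_rot': array([-1.57079883e+00,  9.80753138e-04,  1.20498571e+00]), 'contact_force': array([-0.17053463, -0.77193083,  0.0617233 ]), 'torque': array([-0.03480996, -0.00852528,  0.00836534]), 'finger_gap': 0.08558969558625171}
```

View pics/side0.png

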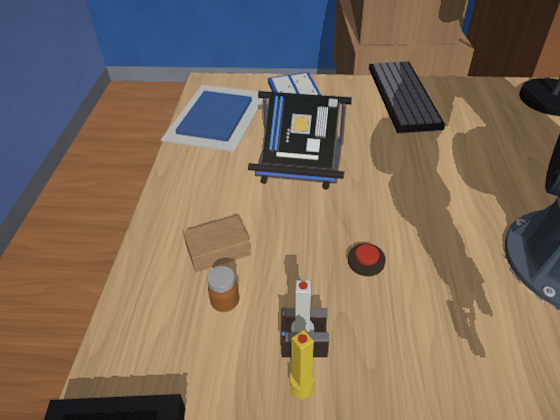

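View pics/top0.png

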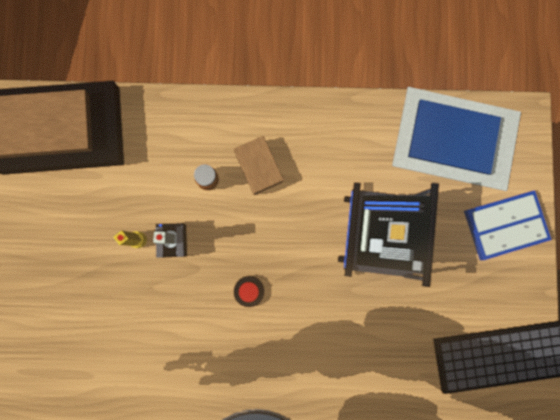

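```bash
cat > h.py <<'E'
import numpy as np,cv2
from rig import ctrl
from scipy.spatial.transform import Rotation as R
def cloud(n,d):
    c=ctrl.calibration(n); H,W=d.shape; f=H/2/np.tan(np.radians(c['fov_y'])/2)
    v,u=np.mgrid[:H,:W]; P=np.stack([(u-c['cx'])/f*d,-(v-c['cy'])/f*d,-d,np.ones_like(d)],-1)
    return (P@np.linalg.inv(np.array(c['extrinsics'])).T)[...,:3]
def proj(n,X):
    c=ctrl.calibration(n); f=210/np.tan(np.radians(c['fov_y'])/2)
    q=np.c_[np.atleast_2d(X),np.ones(len(np.atleast_2d(X)))]@np.array(c['extrinsics']).T
    return np.c_[c['cx']+f*q[:,0]/-q[:,2], c['cy']-f*q[:,1]/-q[:,2]]
def crop(p,x0,y0,x1,y1,k,name): cv2.imwrite(name,cv2.resize(p[y0:y1,x0:x1,::-1],None,fx=k,fy=k,interpolation=cv2.INTER_CUBIC))
E
python3 - <<'E'
from h import *
z={}
for n in("side","top"):
    a=np.load(n+"0.npz"); p,d=a['p'],a['d']; z[n]=(p,d,cloud(n,d))
p,d,C=z['top']; crop(p,100,200,260,320,5,'pics/c1.png')
p2,d2,C2=z['side']; crop(p2,180,230,400,410,3.6,'pics/c2.png')
for n,px in(('top',[(160,237),(171,240),(122,238),(205,176),(260,165),(248,292),(398,232),(180,230),(180,250),(215,300)]),('side',[(303,288),(303,305),(301,320),(301,345),(222,275),(367,255),(301,124),(320,345),(290,345)])):
    for u,v in px: print(n,u,v,z[n][0][v,u],np.round(z[n][2][v,u],3))
E
```

```text
top 160 237 [184  49  38] [0.55  0.209 0.167]
top 171 240 [79 72 59] [0.546 0.198 0.098]
top 122 238 [185  79  45] [0.547 0.292 0.153]
top 205 176 [170 169 163] [0.697 0.128 0.077]
top 260 165 [160 122  81] [ 0.733 -0.     0.039]
top 248 292 [191  65  47] [0.426 0.023 0.028]
top 398 232 [210 171  85] [ 0.572 -0.318  0.104]
top 180 230 [81 73 67] [0.571 0.185 0.059]
top 180 250 [112 106 106] [0.524 0.184 0.055]
top 215 300 [187 149 100] [ 0.403  0.105 -0.003]
side 303 288 [162  45  35] [0.552 0.22  0.168]
side 303 305 [178 181 174] [0.552 0.225 0.131]
side 301 320 [114 113 105] [0.555 0.225 0.088]
side 301 345 [191 171  60] [0.552 0.307 0.151]
side 222 275 [152 149 149] [0.702 0.127 0.073]
side 367 255 [167  55  43] [0.43 0.03 0.03]
side 301 124 [198 170  96] [ 0.574 -0.313  0.105]
side 320 345 [56 47 37] [0.522 0.241 0.041]
side 290 345 [47 38 30] [0.572 0.247 0.046]
```

View pics/c1.png

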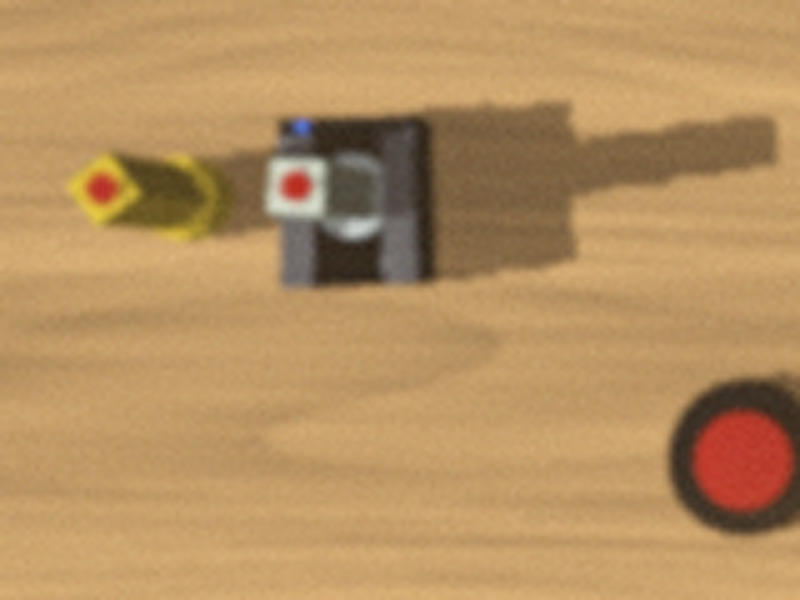

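View pics/c2.png

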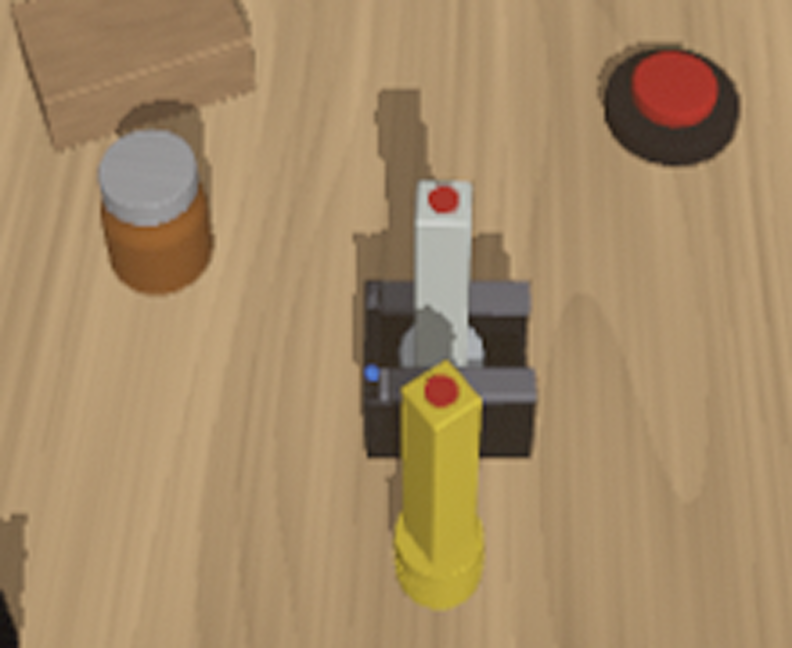

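Run:
```python
from h import *
z={}
for n in("side","top"):
    a=np.load(n+"0.npz"); p,d=a['p'],a['d']; z[n]=(p.astype(int),d,cloud(n,d))
for n in z:
    p,d,C=z[n]
    # table check
    print(n,'table z',np.median(C[...,2][(abs(C[...,2])<.02)&(C[...,0]>.3)]))
    # board plane: region near socket
    g=(abs(C[...,0]-.573)<.07)&(abs(C[...,1]+.315)<.07)&(C[...,2]>.03)
    P=C[g]; 
    best=None;rng=np.random.default_rng(0)
    for _ in range(500):
        a=P[rng.choice(len(P),3,False)]; nn=np.cross(a[1]-a[0],a[2]-a[0]); l=np.linalg.norm(nn)
        if l<1e-5: continue
        nn/=l; m=abs((P-a[0])@nn)<.003
        if best is None or m.sum()>best.sum(): best=m
    Q=P[best]; c=Q.mean(0); nn=np.linalg.svd(Q-c)[2][2]; nn*=np.sign(nn[2]); print(n,'plane n',nn.round(3),'tilt',np.degrees(np.arccos(nn[2])),'az',np.degrees(np.arctan2(nn[1],nn[0])),len(Q),len(P))
    # brass
    r,gg,b=p[...,0],p[...,1],p[...,2]
    m=(abs(C[...,0]-.573)<.04)&(abs(C[...,1]+.315)<.04)&(r-b>70)&(r>150)
    v,u=np.nonzero(m); print('brass',u.mean(),v.mean(),C[m].mean(0).round(4), np.median(C[m],0).round(4))
    # torch tail/handle
    m=(abs(C[...,0]-.552)<.04)&(abs(C[...,1]-.212)<.03)
    t=m&(C[...,2]>.155); print('tail',C[t].min(0).round(3),C[t].max(0).round(3),np.median(C[t],0).round(4))
    t=m&(r-b>80)&(C[...,2]>.15); print('button',C[t].mean(0).round(4))
    # dock lips
    m=(abs(C[...,0]-.552)<.07)&(abs(C[...,1]-.212)<.045)&(C[...,2]>.05)&(C[...,2]<.064)&(abs(r-b)<45)
    P=C[m][:,:2]; rc=cv2.minAreaRect((P*1000).astype(np.float32)); print('lips',len(P),rc)
    m=(abs(C[...,0]-.55)<.05)&(abs(C[...,1]-.3)<.035)&(C[...,2]>.14); print('yellow top',C[m].min(0).round(3),C[m].max(0).round(3))
    for nm,cx,cy,h,w in(('puck',.428,.026,.028,.06),('carton',.733,0,.04,.09),('jar',.7,.128,.075,.045)):
        m=(abs(C[...,0]-cx)<w)&(abs(C[...,1]-cy)<w)&(abs(C[...,2]-h)<.008); print(nm,m.sum(),C[m].min(0).round(3),C[m].max(0).round(3))
    m=(abs(C[...,0]-.573)<.15)&(abs(C[...,1]+.315)<.15)&(C[...,2]>.02); print('bench',C[m].min(0).round(3),C[m].max(0).round(3))
```

```text
side table z 0.0008987090395415898
side plane n [0.064 0.637 0.768] tilt 39.818182527621744 az 84.23188957181343 2162 3978
brass 300.4685714285714 123.29142857142857 [ 0.5756 -0.314   0.1063] [ 0.5748 -0.3141  0.1065]
tail [0.54  0.201 0.155] [0.565 0.227 0.169] [0.5525 0.2184 0.1647]
button [0.553  0.2128 0.1666]
lips 710 ((549.4000244140625, 212.6956787109375), (79.97827911376953, 66.34878540039062), 3.2760250568389893)
yellow top [0.535 0.282 0.14 ] [0.566 0.315 0.157]
puck 440 [ 0.396 -0.007  0.02 ] [0.463 0.061 0.036]
carton 1835 [ 0.667 -0.054  0.032] [0.807 0.068 0.048]
jar 529 [0.679 0.109 0.067] [0.728 0.159 0.081]
bench [ 0.455 -0.394  0.02 ] [ 0.699 -0.204  0.161]
top table z -0.0008042149900794326
top plane n [0.064 0.639 0.767] tilt 39.94658160859175 az 84.30951010055983 2591 4477
brass 397.2102564102564 231.67179487179487 [ 0.573  -0.3157  0.1036] [ 0.5723 -0.3163  0.1032]
tail [0.539 0.198 0.155] [0.563 0.223 0.169] [0.55   0.2096 0.1631]
button [0.5503 0.2115 0.165 ]
lips 427 ((547.9010009765625, 209.64471435546875), (79.84133911132812, 64.54737091064453), 3.2853856086730957)
yellow top [0.534 0.279 0.141] [0.564 0.31  0.156]
puck 345 [ 0.397 -0.015  0.02 ] [0.452 0.055 0.034]
carton 1603 [ 0.666 -0.057  0.033] [0.804 0.064 0.048]
jar 351 [0.677 0.105 0.067] [0.726 0.154 0.08 ]
bench [ 0.454 -0.399  0.02 ] [ 0.697 -0.207  0.16 ]
```

Look-alikes: the white-handled torch with an aluminium head is at top (160,237) and side (303,288), standing in the dock. The all-yellow one is at top (122,238) and side (301,345), outside the dock. The white one matches the description, and the enlarged crops confirm it. The dock's closed wall (blue dot, side (372,372) in the crop) is on the far side and its mouth faces the robot, with a yaw of about 3.3°. The board leans so that its normal points to world +y.

Next: a top-down grasp on the tail, with the jaws along dock x.

```bash
cat >> h.py <<'E'
def Rr(rpy): return R.from_euler('xyz',rpy)
def plan(tp,tR,N,claw,nd=2,start=None):
    s=ctrl.observe(); p,r=(np.array(s['ee_pos']),Rr(s['eef_rot'])) if start is None else start
    w=(r.inv()*tR).as_rotvec()/N; tp=np.array(tp); out=[]
    for i in range(N):
        d=r.inv().apply((tp-p)/(N-i))*100
        row=np.r_[w.round(4),d.round(nd)]; out.append(' '.join(f'{x:g}' for x in row)+f' {claw}')
        p=p+r.apply(row[3:]/100); r=r*R.from_rotvec(row[:3])
    print(';\n'.join(out)); print('end',p,r.as_euler('xyz'))
    return p,r
G=Rr([-np.pi/2,0,0.057])
E
python3 - <<'E'
from h import *
plan([.551,.212,.231],G,16,1)
E
```

```text
0 0.0717 -0.0001 -0.65 -0 -2.74 1;
0 0.0717 -0.0001 -0.46 -0 -2.78 1;
0 0.0717 -0.0001 -0.26 -0 -2.81 1;
0 0.0717 -0.0001 -0.05 -0 -2.82 1;
0 0.0717 -0.0001 0.15 -0 -2.81 1;
0 0.0717 -0.0001 0.35 -0 -2.8 1;
0 0.0717 -0.0001 0.55 -0 -2.76 1;
0 0.0717 -0.0001 0.75 -0 -2.72 1;
0 0.0717 -0.0001 0.94 -0 -2.66 1;
0 0.0717 -0.0001 1.13 -0 -2.58 1;
0 0.0717 -0.0001 1.31 -0 -2.5 1;
0 0.0717 -0.0001 1.48 -0 -2.4 1;
0 0.0717 -0.0001 1.65 0 -2.28 1;
0 0.0717 -0.0001 1.81 0 -2.16 1;
0 0.0717 -0.0001 1.96 0 -2.03 1;
0 0.0717 -0.0001 2.1 0 -1.88 1
end [0.55097104 0.21197236 0.23101597] [-1.57087000e+00 -8.70579104e-04  5.77859146e-02]
```

```bash
python3 -m pendant '0 0.0717 0 -0.65 0 -2.74 1; 0 0.0717 0 -0.46 0 -2.78 1; 0 0.0717 0 -0.26 0 -2.81 1; 0 0.0717 0 -0.05 0 -2.82 1; 0 0.0717 0 0.15 0 -2.81 1; 0 0.0717 0 0.35 0 -2.8 1; 0 0.0717 0 0.55 0 -2.76 1; 0 0.0717 0 0.75 0 -2.72 1'
python3 -m pendant '0 0.0717 0 0.94 0 -2.66 1; 0 0.0717 0 1.13 0 -2.58 1; 0 0.0717 0 1.31 0 -2.5 1; 0 0.0717 0 1.48 0 -2.4 1; 0 0.0717 0 1.65 0 -2.28 1; 0 0.0717 0 1.81 0 -2.16 1; 0 0.0717 0 1.96 0 -2.03 1; 0 0.0717 0 2.1 0 -1.88 1'
python3 -m pendant '0 0 0 0 0 0 1; 0 0 0 0 0 0 1'
python3 - <<'E'
from h import *
print(ctrl.observe()['joint_pos'])
plan([.551,.212,.231],G,1,1)
E
```

```text
time_s: 0.77
ee_pos: [0.3659, 0.3386, 0.2311]
eef_rot: [-1.571, 0.0, 0.628]
contact_force: [0.4, 1.3, 0.5]
finger_gap: 0.0855
time_s: 1.43
ee_pos: [0.552, 0.2112, 0.231]
eef_rot: [-1.571, 0.001, 0.054]
contact_force: [-0.4, 0.1, 0.1]
finger_gap: 0.0856
time_s: 1.6
ee_pos: [0.5517, 0.2113, 0.2305]
eef_rot: [-1.571, 0.001, 0.056]
contact_force: [0.6, 0.8, 0.2]
finger_gap: 0.0851
[3.65682543e-01 4.07851721e-01 2.31028048e-01 1.39523187e+00
 6.32030073e-05 1.88057302e+00]
0.0003 -0.0011 -0.0012 -0.06 -0.05 0.08 1
end [0.55103442 0.21202659 0.23097121] [-1.57081932e+00  1.87358125e-05  5.70058210e-02]
```

```bash
python3 -m pendant '0 0 0 0 2 0.08 1; 0 0 0 0 2 0 1; 0 0 0 0 2 0 1; 0 0 0 0 2 0 1; 0 0 0 0 2 0 1; 0 0 0 0 1.6 0 1; 0 0 0 0 0 0 1'
python3 - <<'E'
from h import *
p,d=ctrl.camera("side"); crop(p,200,180,420,410,2.6,'pics/g1.png')
E
```

```text
time_s: 2.18
ee_pos: [0.5485, 0.213, 0.1122]
eef_rot: [-1.572, 0.005, 0.06]
contact_force: [-0.1, -0.3, -0.9]
finger_gap: 0.0855
```

View pics/g1.png

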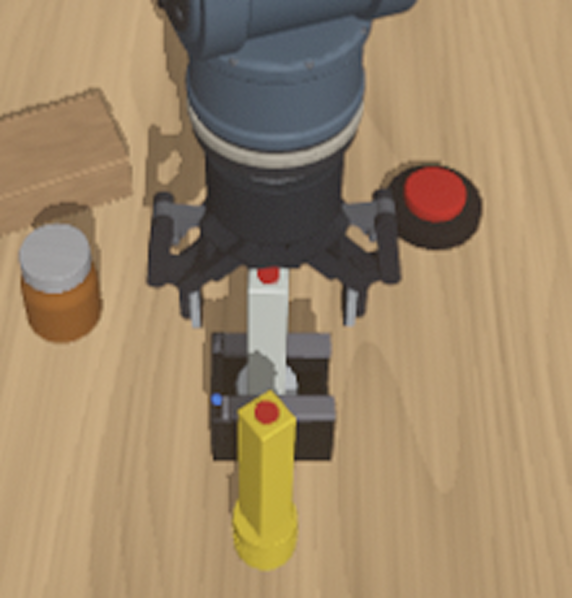

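The fingers straddle the white handle: pads at (195,310) and (350,310), handle at (268,310). The yellow torch is clear of them. Closing now.

```bash
python3 -m pendant '0 0 0 0 0 0 0; 0 0 0 0 0 0 -0.3; 0 0 0 0 0 0 -1; 0 0 0 0 0 0 -1; 0 0 0 0 0 0 -1; 0 0 0 0 0 0 -1; 0 0 0 0 0 0 -1; 0 0 0 0 0 0 -1' 60
python3 -m pendant '0 0 0 0 0 0 -1; 0 0 0 0 0 0 -1; 0 0 0 0 0 0 -1'
```

```text
time_s: 2.9
ee_pos: [0.5514, 0.2132, 0.1161]
eef_rot: [-1.57, -0.001, 0.058]
contact_force: [-0.2, -0.4, 5.8]
finger_gap: 0.0241
time_s: 3.15
ee_pos: [0.5515, 0.2132, 0.1161]
eef_rot: [-1.57, -0.001, 0.058]
contact_force: [-0.2, -0.8, 6.1]
finger_gap: 0.0239
```

```bash
python3 -m pendant '0 0 0 0 -0.2 0 -1; 0 0 0 0 -0.15 0 -1; 0 0 0 0 0 0 -1'; python3 -m pendant '0 0 0 -0.7 0 0 -1; 0 0 0 -0.8 0 0 -1; 0 0 0 -0.8 0 0 -1; 0 0 0 0 0 0 -1'
```

```text
time_s: 3.4
ee_pos: [0.5511, 0.2131, 0.1192]
eef_rot: [-1.571, -0.0, 0.058]
contact_force: [-0.3, -0.3, -1.1]
finger_gap: 0.0242
time_s: 3.73
ee_pos: [0.5262, 0.2116, 0.1188]
eef_rot: [-1.571, 0.001, 0.058]
contact_force: [-0.0, -0.7, -1.9]
finger_gap: 0.0238
```

Forces stay small. I'll continue the slide to about 95 mm.

```bash
python3 -m pendant '0 0 0 -1.2 0 0 -1; 0 0 0 -1.2 0 0 -1; 0 0 0 -1.2 0 0 -1; 0 0 0 -1.2 0 0 -1; 0 0 0 -1.2 0 0 -1; 0 0 0 -1.2 0 0 -1; 0 0 0 0 0 0 -1'
python3 - <<'E'
from h import *
p,d=ctrl.camera("side"); crop(p,200,180,420,410,2.6,'pics/s1.png')
E
```

```text
time_s: 4.32
ee_pos: [0.4544, 0.2074, 0.1189]
eef_rot: [-1.571, 0.001, 0.058]
contact_force: [1.0, 0.1, -1.0]
finger_gap: 0.024
```

View pics/s1.png

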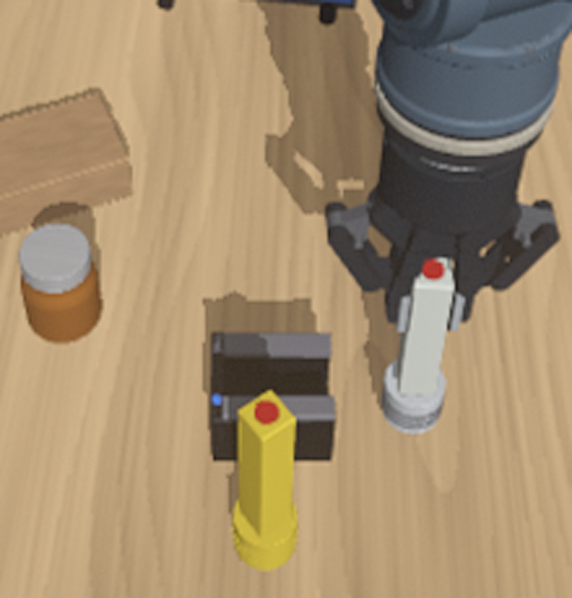

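The torch is out of the dock, head free at (413,400). Now lift, carry and tilt.

```bash
python3 -m pendant '0 0 0 0 -2 0 -1; 0 0 0 0 -3 0 -1; 0 0 0 0 -3 0 -1; 0 0 0 0 -3 0 -1; 0 0 0 0 -3 0 -1; 0 0 0 0 -3 0 -1; 0 0 0 0 -2 0 -1; 0 0 0 0 0 0 -1'
python3 - <<'E'
from h import *
n=np.array([.064,.638,.767]); n/=np.linalg.norm(n)
T=R.align_vectors([n,[1,0,0]],[[0,0,1],[1,0,0]],weights=[1e6,1])[0]
ax=np.cross([0,0,1],n); ax/=np.linalg.norm(ax); F=R.from_rotvec(ax*np.arccos(n[2]))*G
p,r=plan([.57,-.03,.31],G,10,-1)
print('--');plan([.587,-.185,.275],F,14,-1,start=(p,r))
E
```

```text
time_s: 5.03
ee_pos: [0.458, 0.2081, 0.3129]
eef_rot: [-1.569, -0.006, 0.058]
contact_force: [0.7, 0.3, -0.4]
finger_gap: 0.0243
-0.0002 0.0001 0.0006 0.98 0.03 -2.44 -1;
-0.0002 0.0001 0.0006 0.98 0.03 -2.44 -1;
-0.0002 0.0001 0.0006 0.98 0.03 -2.44 -1;
-0.0002 0.0001 0.0006 0.98 0.03 -2.44 -1;
-0.0002 0.0001 0.0006 0.98 0.03 -2.44 -1;
-0.0002 0.0001 0.0006 0.98 0.03 -2.44 -1;
-0.0002 0.0001 0.0006 0.98 0.03 -2.44 -1;
-0.0002 0.0001 0.0006 0.99 0.03 -2.44 -1;
-0.0002 0.0001 0.0006 0.98 0.02 -2.45 -1;
-0.0002 0.0001 0.0006 0.99 0.03 -2.44 -1
end [ 0.56999577 -0.02996305  0.30996455] [-1.57066693e+00  2.98522055e-04  5.66695726e-02]
--
-0.0491 -0 0.0077 0.06 0.25 -1.11 -1;
-0.0491 -0 0.0077 0.06 0.3 -1.1 -1;
-0.0491 -0 0.0077 0.06 0.36 -1.08 -1;
-0.0491 -0 0.0077 0.07 0.41 -1.06 -1;
-0.0491 -0 0.0077 0.07 0.46 -1.04 -1;
-0.0491 -0 0.0077 0.07 0.51 -1.02 -1;
-0.0491 -0 0.0077 0.08 0.56 -0.99 -1;
-0.0491 -0 0.0077 0.08 0.61 -0.97 -1;
-0.0491 -0 0.0077 0.09 0.65 -0.93 -1;
-0.0491 -0 0.0077 0.09 0.7 -0.9 -1;
-0.0491 -0 0.0077 0.1 0.74 -0.87 -1;
-0.0491 -0 0.0077 0.1 0.78 -0.83 -1;
-0.0491 -0 0.0077 0.11 0.82 -0.79 -1;
-0.0491 -0 0.0077 0.12 0.85 -0.75 -1
end [ 0.58704237 -0.18502064  0.27500371] [-2.2605084   0.0997767   0.02091707]
```

```bash
python3 -m pendant '0 0 0 0.98 0.03 -2.44 -1; 0 0 0 0.98 0.03 -2.44 -1; 0 0 0 0.98 0.03 -2.44 -1; 0 0 0 0.98 0.03 -2.44 -1; 0 0 0 0.98 0.03 -2.44 -1'
python3 -m pendant '0 0 0 0.98 0.03 -2.44 -1; 0 0 0 0.98 0.03 -2.44 -1; 0 0 0 0.98 0.03 -2.44 -1; 0 0 0 0.98 0.03 -2.44 -1; 0 0 0 0.98 0.03 -2.44 -1; 0 0 0 0 0 0 -1'
python3 -m pendant '-0.049 0 0.008 0.06 0.25 -1.11 -1; -0.049 0 0.008 0.06 0.3 -1.1 -1; -0.049 0 0.008 0.06 0.36 -1.08 -1; -0.049 0 0.008 0.07 0.41 -1.06 -1; -0.049 0 0.008 0.07 0.46 -1.04 -1; -0.049 0 0.008 0.07 0.51 -1.02 -1; -0.049 0 0.008 0.08 0.56 -0.99 -1'
python3 -c "
from h import *
print(ctrl.observe()['joint_pos'])"
```

```text
time_s: 5.45
ee_pos: [0.5129, 0.0873, 0.3067]
eef_rot: [-1.571, 0.0, 0.058]
contact_force: [0.5, 0.2, -1.3]
finger_gap: 0.024
time_s: 5.95
ee_pos: [0.5696, -0.0343, 0.3042]
eef_rot: [-1.572, 0.001, 0.055]
contact_force: [-0.4, -0.9, -1.0]
finger_gap: 0.0239
time_s: 6.53
ee_pos: [0.5771, -0.1082, 0.2876]
eef_rot: [-1.916, 0.055, 0.048]
contact_force: [0.2, -0.4, -1.4]
finger_gap: 0.0237
[-1.10250467e-03  4.16593874e-01  3.39228970e-01  1.53101706e+00
 -3.47955191e-01  1.51840754e+00]
```

```bash
python3 -m pendant '-0.049 0 0.008 0.08 0.6 -0.97 -1; -0.049 0 0.008 0.09 0.6 -0.93 -1; -0.049 0 0.008 0.09 0.6 -0.9 -1; -0.049 0 0.008 0.1 0.6 -0.87 -1; -0.049 0 0.008 0.1 0.6 -0.83 -1; -0.049 0 0.008 0.11 0.6 -0.79 -1; -0.049 0 0.008 0.12 0.6 -0.75 -1; 0 0 0 0 0 0 -1'
python3 - <<'E'
from h import *
n=np.array([.064,.638,.767]); n/=np.linalg.norm(n)
ax=np.cross([0,0,1],n); ax/=np.linalg.norm(ax); F=R.from_rotvec(ax*np.arccos(n[2]))*G
plan([.587,-.185,.2615],F,1,-1)
for k in("side","top"):
    p,d=ctrl.camera(k); np.savez(k+"1.npz",p=p,d=d)
    crop(p,*((200,60,420,240) if k=="side" else (280,130,480,290)),3.5,f'pics/f_{k}.png')
E
```

```text
time_s: 7.2
ee_pos: [0.5857, -0.1807, 0.2767]
eef_rot: [-2.262, 0.107, 0.021]
contact_force: [-0.0, 0.6, -1.3]
finger_gap: 0.0235
0.0006 0.0038 -0.005 0.29 1.43 0.62 -1
end [ 0.58703419 -0.18504084  0.26149047] [-2.26102791  0.10044083  0.02092825]
```

View pics/f_side.png

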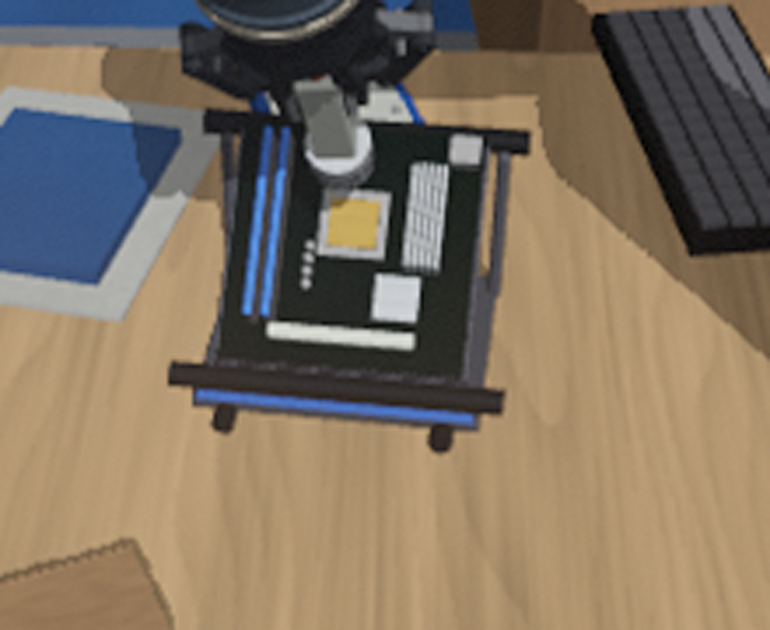

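View pics/f_top.png

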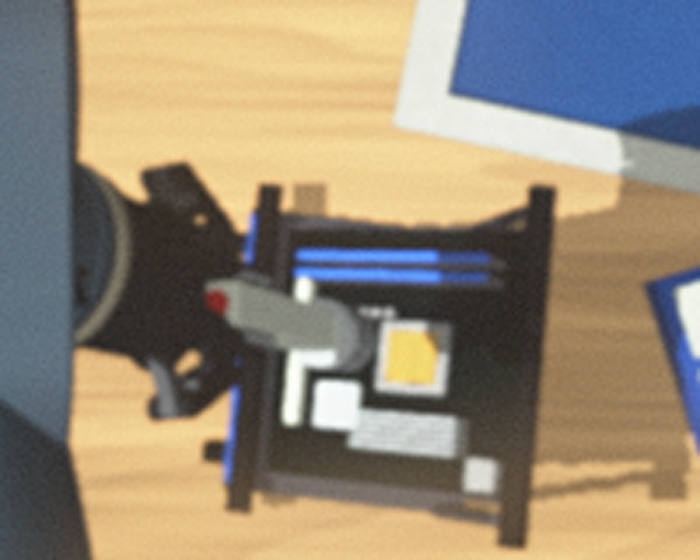

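The torch looks skewed in the jaws in the top view. I'll measure its axis.

```bash
cat > meas.py <<'E'
from h import *
import sys
def meas(files,show=True):
    s=ctrl.observe(); tp=np.array(s['ee_pos']); r=Rr(s['eef_rot']); a=-r.apply([0,1,0]); tx=r.apply([1,0,0]); tz=r.apply([0,0,1])
    lens0=tp-.104*a
    for k,f in files:
        z=np.load(f); p=z['p'].astype(int); C=cloud(k,z['d'])
        print(k,'expected tail/lens px',proj(k,[lens0+.152*a,lens0]).round().tolist())
        D=C-lens0; h=D@a; X=D@tx; Z=D@tz
        sat=p.max(-1)-p.min(-1)
        for lo,hi in((0,.01),(.01,.02),(.02,.034),(.036,.05),(.05,.065),(.065,.08),(.08,.095)):
            m=(h>lo)&(h<hi)&(abs(X)<.045)&(abs(Z)<.045)&(sat<40)
            if m.sum()>8: print(f'{lo:.3f}',m.sum(),'x',np.percentile(X[m],[3,97]).round(3),'z',np.percentile(Z[m],[3,97]).round(3),'ctr',(p[m].mean(0)).astype(int))
meas([(k,sys.argv[1]%k) for k in('side','top')])
E
python3 meas.py %s1.npz
```

```text
side expected tail/lens px [[291.0, 80.0], [298.0, 106.0]]
0.000 19 x [-0.016  0.016] z [0.009 0.02 ] ctr [68 70 71]
0.010 27 x [-0.019  0.013] z [0.006 0.02 ] ctr [69 70 74]
0.020 99 x [-0.019  0.019] z [-0.009  0.02 ] ctr [132 134 137]
0.036 34 x [-0.014  0.012] z [0.001 0.017] ctr [147 150 150]
0.050 33 x [-0.011  0.012] z [-0.004  0.012] ctr [112 115 111]
0.065 36 x [-0.011  0.012] z [0.004 0.013] ctr [107 109 104]
0.080 29 x [-0.01   0.011] z [0.01  0.013] ctr [105 107 102]
top expected tail/lens px [[341.0, 216.0], [377.0, 226.0]]
0.000 38 x [-0.019  0.014] z [-0.022 -0.005] ctr [94 95 94]
0.010 45 x [-0.02   0.015] z [-0.022  0.002] ctr [94 94 95]
0.020 149 x [-0.019  0.017] z [-0.021  0.01 ] ctr [153 157 155]
0.036 46 x [-0.012  0.01 ] z [-0.014  0.001] ctr [144 147 138]
0.050 49 x [-0.012  0.01 ] z [-0.014  0.006] ctr [138 141 130]
0.065 54 x [-0.012  0.01 ] z [-0.014  0.005] ctr [140 142 131]
0.080 48 x [-0.012  0.009] z [-0.014 -0.003] ctr [137 140 129]
```

The axis lies along the tool's and the lens is where expected, so the skew was only perspective. Final correction:

```bash
python3 -m pendant '0 0 -0.002 0.1 0.5 0.2 -1; 0 0.002 -0.002 0.1 0.5 0.2 -1; 0 0 0 0.05 0.4 0.2 -1; 0 0 0 0 0 0 -1; 0 0 0 0 0 0 -1; 0 0 0 0 0 0 -1; 0 0 0 0 0 0 -1; 0 0 0 0 0 0 -1'
python3 - <<'E'
from h import *
for k in("side","top"):
    p,d=ctrl.camera(k); np.savez(k+"2.npz",p=p,d=d); cv2.imwrite(f'pics/e_{k}.png',p[:,:,::-1])
s=ctrl.observe(); print(s['ee_pos'],abs(s['qvel']).max())
tp=np.array(s['ee_pos']); r=Rr(s['eef_rot']); a=-r.apply([0,1,0]); lens=tp-.104*a
n=np.array([.064,.638,.767]); n/=np.linalg.norm(n); S=np.array([.5743,-.3148,.105])
print('socket in torch',r.inv().apply(S-lens).round(4),'(y = ahead)','ang',np.degrees(np.arccos(a@n)),'lens',lens)
for nm,c,h,w in(('puck',(.428,.026),.028,.06),('carton',(.733,0),.04,.09),('jar',(.7,.128),.075,.045)):
  for k in("side","top"):
    o=[]
    for i in (0,2):
        C=cloud(k,np.load(f'{k}{i}.npz')['d']); m=(abs(C[...,0]-c[0])<w)&(abs(C[...,1]-c[1])<w)&(abs(C[...,2]-h)<.008); o.append(C[m].mean(0))
    print(nm,k,(o[1]-o[0]).round(4))
E
python3 meas.py %s2.npz
```

```text
time_s: 7.97
ee_pos: [0.5869, -0.1846, 0.2642]
eef_rot: [-2.259, 0.099, 0.022]
contact_force: [0.6, -0.7, -1.0]
finger_gap: 0.024
[ 0.58690249 -0.18461383  0.26414293] 0.0022246999313016783
socket in torch [0.0003 0.102  0.0013] (y = ahead) ang 0.14198303485650268 lens [ 0.58042568 -0.2508513   0.18422641]
puck side [-0.0002 -0.0006  0.0001]
puck top [nan nan nan]
carton side [-0.0002  0.0003 -0.0001]
carton top [nan nan nan]
jar side [ 0.0001 -0.      0.0001]
jar top [nan nan nan]
side expected tail/lens px [[290.0, 85.0], [297.0, 110.0]]
0.000 12 x [-0.016  0.013] z [0.009 0.019] ctr [103 100  94]
0.010 26 x [-0.018  0.018] z [0.003 0.02 ] ctr [71 71 72]
0.020 71 x [-0.019  0.019] z [-0.004  0.019] ctr [123 125 129]
0.036 51 x [-0.016  0.019] z [-0.009  0.018] ctr [162 165 166]
0.050 33 x [-0.011  0.012] z [-0.003  0.012] ctr [112 114 110]
0.065 24 x [-0.009  0.011] z [0.01  0.013] ctr [104 106 102]
0.080 38 x [-0.011  0.012] z [0.006 0.012] ctr [106 108 103]
top expected tail/lens px [[342.0, 216.0], [378.0, 226.0]]
0.000 33 x [-0.02   0.016] z [-0.021 -0.001] ctr [88 89 88]
0.010 43 x [-0.019  0.014] z [-0.022 -0.005] ctr [91 91 91]
0.020 144 x [-0.019  0.018] z [-0.021  0.007] ctr [148 151 150]
0.036 46 x [-0.013  0.009] z [-0.014  0.008] ctr [149 153 144]
0.050 52 x [-0.012  0.01 ] z [-0.014  0.005] ctr [134 137 127]
0.065 45 x [-0.012  0.01 ] z [-0.014  0.002] ctr [136 139 128]
0.080 50 x [-0.012  0.01 ] z [-0.015 -0.007] ctr [137 140 128]<stdin>:12: RuntimeWarning: Mean of empty slice.
  ret = um.true_divide(
```

View pics/e_side.png

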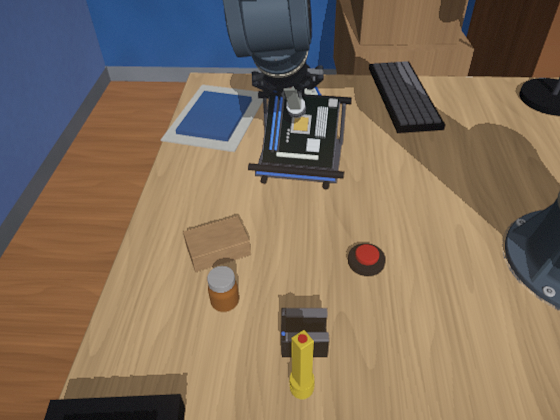

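View pics/e_top.png

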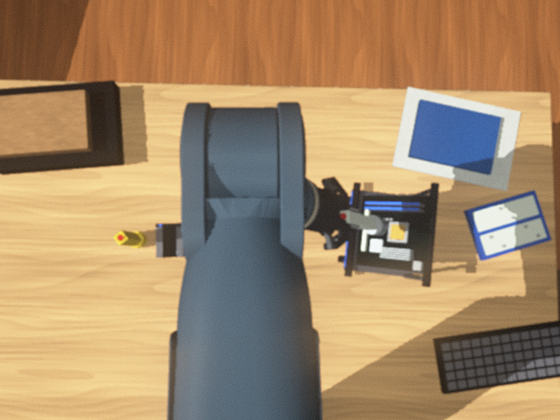

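Side view: the torch is held above the socket, head at (295,108) and socket at (301,124). The puck, carton and jar have not moved, and the yellow torch still stands by the empty dock. All is still, so I'm handing it in.

```bash
python3 -c "
from rig import ctrl
print(ctrl.sign_off())"
```

```text
the job is handed in; nothing more can be done
None
```

I slid the aluminium-headed white torch out of the dock's mouth, about 97 mm along −x at dock height. I then lifted it, tilted it 40° and held it over the socket, and handed the job in at about 8 s.

These are the last checks; the aim figures come from the arm pose and the socket position and board normal measured before the grasp:

- **Aim:** the socket is 102 mm ahead of the lens and about 1 mm off the beam centre. The beam is 0.1° from the measured board normal.
- **Height and stillness:** the lens is 184 mm up. The arm was still and the grip steady at a 24 mm gap.
- **Torch in the jaws:** depth readings showed it straight. The skew in the top view was only perspective.
- **Computer and dock:** contact with them can't be measured directly. Tool forces stayed near 1 N through the carry and hold, and the pictures show the torch clear of both.
- **Puck, carton and jar:** moved less than 1 mm in the side view. The top view could not confirm this because the arm hid all three.

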